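Run a fingertip round a lid to snap it shut

ROBOT

A 7-joint arm with a two-finger parallel gripper is mounted at the origin on the work surface. World frame = base frame: x ahead of the robot, y to its left, z up, the work surface at z = 0. Lengths are in m, angles in rad, forces in N, time in s.
With the tool pointing down it reaches from about 0.35 to 0.9 m from the base axis. Payload 19.9 kg.
Tool frame: the origin (TCP) lies at the very end of the fingers, on their centre line; the grasp point (between the pads) lies grip_depth behind it (grip_depth is the distance from the TCP to the grasp point, in m); z points along the fingers, y is the direction in which the jaws open and shut (so a half turn about z gives the same grasp; the last joint's range is limited). The gripper opens to 85 mm and grips with 20 to 120 N. Pads are 22 mm wide; open, the fingers measure 114 mm over their backs; the gripper's body (76 mm by 85 mm) begins 54 mm behind the grasp point. The pads swing forward as they close: fully open they stand 13 mm farther back than shut.
Start: joints at [1.256, 0.417, -0.01, 1.614, 0.005, 1.111, -0.053], TCP at [0.168, -0.602, 0.231] pointing down, gripper open.
Joint ranges: [-2.81, 2.81], [-0.39, 2.02], [-1.27, 1.25], [0.06, 2.57], [-1.19, 4.33], [0.19, 2], [-2.82, 2.82]. Speed limits (rad/s): [1.89, 1.89, 2.39, 2.39, 3.01, 3.01, 3.01].

INTERFACE

Orientations are given as a rotation vector (axis times angle).
In Python, from station import get_obs, snapshot, calibration, finish_job, trace, grip_depth gives the robot as it stands. The module is installed in compiled form; this text tells all that it offers.
- The arm moves only by the tool arm_command, never from a script. Its argument "commands" is a list that holds one entry, the list of rows, each a list of 7 numbers: the shift along the tool's x, y, z in cm, then the turn, a rotation vector about the tool's x, y, z in degrees, then the closure, from 0 (fully open) to 1 (shut). In form: [[[x, y, z, wx, wy, wz, gripper], ...]]. A call has 1 to 12 rows; each row is the pose to reach, as a shift and turn from the pose commanded when the call began, along the tool's axes at that moment; what a row does not reach only later rows make up. A row lasts 1/10 s, in which the tool goes at most 50 mm and 8.59 degrees, less where a joint would pass 70% of its speed; a pose out of reach is approached as far as the arm can. A call with a gripper value outside its range is refused whole. The fingers move at their own pace and stop on an object; "force" is the grip in N (left out, the last holds). Time passes only in rows, so rows that repeat a pose let the fingers close. It gives the time, the measured TCP pose, the force and the opening at its end, in the units of the state.
- get_obs(): the state, without advancing time (a new reading comes with each control period).
- snapshot(name): name is "side" or "top" or "wrist"; returns (picture, depth): 480x640x3 uint8, red, green, blue; 480x640 float32, m along the optical axis (not along the pixel's ray), 0 where there is no reading.
- calibration(name): a dict with "K" (3x3 intrinsics, pixels), "world_from_camera" (4x4, takes a point from camera to world coordinates). Camera axes: x right, y down, z forward; pixel columns grow to the right and rows downward; lengths in m; the calibration is good to about 2 mm. A picture is of the moment at which its call begins: read the wrist's pose just before it. calibration takes no time and is no camera call; for the wrist camera it gives the pose at the moment of the call.
- finish_job(): hands the job in, once; it reports no verdict.
Trained networks look in the newest picture that a camera, given by its name, has taken for a name from the list of things; names that differ only in an ending like _2 or _b are one class to them, and where a whole thing is asked for, a point or a joint stands for the part that bears it (a point fixed in the world has none). Each returns a list of dicts, best first, with "confidence" (0 to 1); they miss things now and then, are a little off and sometimes report something else, mostly with a low value. They report only what shows in the picture. A call takes as long as a camera call.
- trace(query, camera): "pixels" (480x640 bool, what is visible of it) and "uv" ([column, row] in pixels, amid what is visible of it).
The state is a dict: "clock": time; "q": joint angles; "qd": joint speeds; "tau": joint torques, N m; "eef_pos": TCP position; "orientation": TCP orientation; "force": force on the tool from outside, world axes, zero at the start; "moment": the same for the moment, N m; "gripper_width": finger opening in m.
Only numpy, scipy, OpenCV 4.12 (cv2) and the standard library are available. Lean on these libraries where they do the work, as an engineer would, in place of code of your own. Each camera call takes 0.05 s, during which the arm holds its last target. There are 200 camera calls.

TASK

The storage box with the small jar on its lid has five snap tabs standing up, along one long side and the short side next to it. Run your fingertips along them with light pressure, beginning at the pull ear, along the long side, round the corner and along the short side, pressing down each tab in turn until it is level with the tabs that are already shut. Do not lift, tip or shift the box, leave the jar and everything else where they are, and come away at the end.

Things in the scene. Friction and masses are not known exactly. Their poses are not given: they have to be found in the camera images.
- box: Clear food box with white lid, 187 (x) x 138 (y) mm, loose, about 2 kg; slides if pushed sideways with some 8 N. Origin: centre of underside. Lid: sunk panel 76 mm above the table (146 x 99 mm) with a jar on it, corner blocks 82 mm high, three snap tabs on each long and two on each short side. Tabs at +y and -x are shut, tops 92 mm above the table; those at -y and +x stand 4 to 6 mm higher.
- ear (a point): Pull ear: the flat tongue (22 mm wide, sticking out 32 mm past the lid, 4 mm thick, top 80 mm above the table) at the box corner (-x, -y), in line with the open long side. The point is on its upper face at (-115, -59, 80) mm in the box frame. The row of open tabs starts next to it.
- tab0_top (a point): Middle of the top of the first open tab (long side, next to the pull ear: at (-48, -59) mm in the box frame). White, 46 mm long along the box edge, 20 mm wide, with a flat top 14 mm long and a ramp at each end that drops 7 mm over 16 mm; 2 mm gaps between neighbours in a row. The point's own x runs along the edge, z up; moves with the tab.
- tab0 (a joint): How far the first tab has been pressed straight down, m: 0 to 0.002 at the start, 0.006 = level with the tabs that are home, 0.009 = stop. Moves with about 2 N (stiff friction, no spring) and stays where it is left.
- tab1_top (a point): Middle of the top of the second open tab (long side, middle: at (0, -59) mm in the box frame). White, 46 mm long along the box edge, 20 mm wide, with a flat top 14 mm long and a ramp at each end that drops 7 mm over 16 mm; 2 mm gaps between neighbours in a row. The point's own x runs along the edge, z up; moves with the tab.
- tab1 (a joint): How far the second tab has been pressed straight down, m: 0 to 0.002 at the start, 0.006 = level with the tabs that are home, 0.009 = stop. Moves with about 2 N (stiff friction, no spring) and stays where it is left.
- tab2_top (a point): Middle of the top of the third open tab (long side, far end: at (48, -59) mm in the box frame). White, 46 mm long along the box edge, 20 mm wide, with a flat top 14 mm long and a ramp at each end that drops 7 mm over 16 mm; 2 mm gaps between neighbours in a row. The point's own x runs along the edge, z up; moves with the tab.
- tab2 (a joint): How far the third tab has been pressed straight down, m: 0 to 0.002 at the start, 0.006 = level with the tabs that are home, 0.009 = stop. Moves with about 2 N (stiff friction, no spring) and stays where it is left.
- tab3_top (a point): Middle of the top of the fourth open tab (short side, next to the corner shared with the long side: at (82.5, -24) mm in the box frame). White, 46 mm long along the box edge, 20 mm wide, with a flat top 14 mm long and a ramp at each end that drops 7 mm over 16 mm; 2 mm gaps between neighbours in a row. The point's own x runs along the edge, z up; moves with the tab.
- tab3 (a joint): How far the fourth tab has been pressed straight down, m: 0 to 0.002 at the start, 0.006 = level with the tabs that are home, 0.009 = stop. Moves with about 2 N (stiff friction, no spring) and stays where it is left.
- tab4_top (a point): Middle of the top of the fifth open tab (short side, far end: at (82.5, 24) mm in the box frame). White, 46 mm long along the box edge, 20 mm wide, with a flat top 14 mm long and a ramp at each end that drops 7 mm over 16 mm; 2 mm gaps between neighbours in a row. The point's own x runs along the edge, z up; moves with the tab.
- tab4 (a joint): How far the fifth tab has been pressed straight down, m: 0 to 0.002 at the start, 0.006 = level with the tabs that are home, 0.009 = stop. Moves with about 2 N (stiff friction, no spring) and stays where it is left.
- spice_jar: Small jar on the lid's panel, 30 mm wide, 45 mm tall; origin under its centre. Leave alone.
- scoop: Steel scoop with black handle, 180 mm long, 36 mm high, beside the box; origin near its middle, underneath. Leave alone.
- ramekin: White ceramic ramekin, 60 mm wide, 35 mm high, by the box; origin under its centre. Leave alone.
- shut_box: A second storage box of the same make and size with all ten tabs home; origin under its centre. Leave alone.
- pail: Clear pail, 170 mm wide, 150 mm tall; origin under its centre. Leave alone.
- cartons: Stack of six flat red cartons, 100 x 140 mm, 54 mm high; origin under its centre. Leave alone.
- shaker: Grey shaker bottle with steel cap, 50 mm wide, 120 mm tall; origin under its centre. Leave alone.

How it is judged:
On the way, in this order (a step that is already met when the one before it is completed fails the run):
1. the first tab, counted from the pull ear, is pressed level (less than 1.5 mm proud) before any later one (value of joint tab0 above 0.0045 m and not (value of joint tab1 above 0.0045 m) and not (value of joint tab2 above 0.0045 m) and not (value of joint tab3 above 0.0045 m) and not (value of joint tab4 above 0.0045 m)), for 0.05 s.
2. the second tab, counted from the pull ear, is pressed level (less than 1.5 mm proud) before any later one (value of joint tab1 above 0.0045 m and not (value of joint tab2 above 0.0045 m) and not (value of joint tab3 above 0.0045 m) and not (value of joint tab4 above 0.0045 m)), for 0.05 s.
3. the third tab, counted from the pull ear, is pressed level (less than 1.5 mm proud) before any later one (value of joint tab2 above 0.0045 m and not (value of joint tab3 above 0.0045 m) and not (value of joint tab4 above 0.0045 m)), for 0.05 s.
4. the fourth tab, counted from the pull ear, is pressed level (less than 1.5 mm proud) before any later one (value of joint tab3 above 0.0045 m and not (value of joint tab4 above 0.0045 m)), for 0.05 s.
5. the fifth tab, counted from the pull ear, is pressed level (less than 1.5 mm proud) before any later one (value of joint tab4 above 0.0045 m), for 0.05 s.
At the end, for the whole second after the job is handed in: All five tabs are pressed to within 1.5 mm of level with the shut ones or lower (joint values above 0.0045), and the box stands flat on the table, at rest, within 25 mm of where it was (value of joint each of tab0, tab1, tab2, tab3, tab4 above 0.0045 m and angle between box's own z axis and vertical below 0.03 rad and height (world z) of box below 0.004 m and distance of box from where it was at the start of the episode below 0.025 m and linear speed of box below 0.01 m/s); the robot touches nothing.
It fails at once if the box is shifted by more than 25 mm (distance of box from where it was at the start of the episode above 0.025 m).
It fails at once if the box is lifted or tipped (height (world z) of box above 0.008 m or angle between box's own z axis and vertical above 0.08 rad).
It fails at once if the lid is pressed hard (over 22 N) (contact force between the fingers and box above 22 N).
It fails at once if the jar is shifted, lifted or tipped on the lid (distance of spice_jar from where it was at the start of the episode above 0.035 m or angle between spice_jar's own z axis and vertical above 0.3 rad).
It fails at once if another bystander is moved by more than 30 mm (distance of any of scoop, ramekin, shut_box, pail, cartons, shaker from where it was at the start of the episode above 0.03 m).
It also fails if it takes over 43 s, if anything falls off the work surface, if the arm or the gripper's body presses on something with over 40 N, if the wrist force passes 120 N, or if a joint passes its speed limit or range.

## Working session

There is one attempt and no reset: what is moved stays moved. The work goes in short steps, Python scripts to look and compute and a tool call to move; the robot and the scene stay as the last step left them, time stands still between calls to the robot, and variables do not carry over. Pictures are saved under pics/ and viewed, about 8 in all and at most 12, crops included, and the job is handed in when it is done.

Besides the shell and the picture viewer there is one more tool, called after ">>>" in YAML: its name, and indented under it one key for each argument. arm_command: Moves the arm, as the interface text tells. Its arguments: {"type":"object","properties":{"commands":{"type":"array","items":{"type":"array","items":{"type":"array","items":{"type":"number"}}}},"force":{"type":"number"}},"required":["commands"]}

```bash
mkdir -p pics
cat > h.py <<'E'
import numpy as np, cv2
from station import *
def pts(name,depth,mask):
    c=calibration(name);K=np.array(c["K"]);T=np.array(c["world_from_camera"])
    v,u=np.nonzero(mask&(depth>0));d=depth[v,u]
    p=np.c_[(u-K[0,2])/K[0,0]*d,(v-K[1,2])/K[1,1]*d,d]
    return p@T[:3,:3].T+T[:3,3]
E
python3 - <<'E'
from h import *
o=get_obs();print(o["clock"],o["eef_pos"],o["orientation"],o["gripper_width"],o["force"],grip_depth)
for n in("top","side"):
    im,d=snapshot(n);cv2.imwrite(f"pics/{n}0.png",im[:,:,::-1]);np.save(f"pics/{n}d.npy",d)
    for q in("box","ear","tab0_top","spice_jar","scoop","ramekin","shut_box"):
        for r in trace(q,n)[:2]:
            p=pts(n,d,r["pixels"]);print(n,q,round(r["confidence"],2),np.round(r["uv"]),len(p),np.round(np.median(p,0),3) if len(p) else "",np.round(np.percentile(p,98,axis=0),3) if len(p) else "")
E
```

```text
0.0 [ 0.16828298 -0.60156146  0.23066835] [-3.11123449e+00 -4.27026250e-01  4.14832547e-04] 0.08540300332532745 [0.02225539 0.12893547 0.08110868] 0.0187
top box 0.92 [374. 248.] 5020 [ 0.529 -0.107  0.078] [ 0.63  -0.027  0.098]
top box 0.31 [375. 238.] 168 [ 0.533 -0.102  0.12 ] [ 0.553 -0.09   0.124]
top ear 0.58 [377. 246.] 4780 [ 0.529 -0.105  0.078] [ 0.623 -0.028  0.099]
top tab0_top 0.71 [406. 249.] 161 [ 0.505 -0.176  0.096] [ 0.526 -0.164  0.101]
top tab0_top 0.44 [400. 228.] 181 [ 0.552 -0.162  0.095] [ 0.575 -0.149  0.1  ]
top spice_jar 0.63 [377. 240.] 176 [ 0.531 -0.102  0.119] [ 0.546 -0.091  0.124]
top spice_jar 0.41 [371. 249.] 4960 [ 0.53  -0.106  0.078] [ 0.628 -0.026  0.098]
top scoop 0.84 [321. 250.] 895 [0.538 0.018 0.006] [0.586 0.053 0.036]
top scoop 0.32 [369. 204.] 147 [ 0.621 -0.106  0.094] [ 0.633 -0.086  0.099]
top ramekin 0.89 [357. 181.] 422 [ 0.711 -0.089  0.015] [ 0.731 -0.061  0.037]
top shut_box 0.72 [123. 259.] 5808 [0.557 0.478 0.077] [0.651 0.553 0.094]
top shut_box 0.34 [395. 230.] 174 [ 0.55  -0.162  0.095] [ 0.573 -0.15   0.1  ]
side box 0.91 [344. 228.] 2749 [ 0.521 -0.079  0.076] [ 0.616 -0.023  0.098]
side ear 0.66 [347. 228.] 2765 [ 0.52  -0.08   0.076] [ 0.616 -0.024  0.098]
side ear 0.17 [268. 376.] 559 [0.402 0.448 0.077] [0.437 0.464 0.122]
side spice_jar 0.73 [366. 211.] 94 [ 0.501 -0.177  0.094] [ 0.527 -0.164  0.101]
side spice_jar 0.61 [348. 217.] 106 [ 0.528 -0.099  0.112] [ 0.541 -0.091  0.124]
side scoop 0.93 [320. 258.] 576 [0.537 0.013 0.017] [0.584 0.054 0.037]
side scoop 0.35 [439. 194.] 1086 [ 0.35  -0.426  0.052] [ 0.406 -0.376  0.058]
side ramekin 0.82 [299. 215.] 225 [ 0.703 -0.092  0.019] [ 0.726 -0.06   0.037]
side ramekin 0.44 [323. 209.] 70 [ 0.616 -0.102  0.093] [ 0.633 -0.085  0.099]
side shut_box 0.84 [209. 363.] 4874 [0.545 0.491 0.077] [0.649 0.553 0.093]
```

View pics/top0.png

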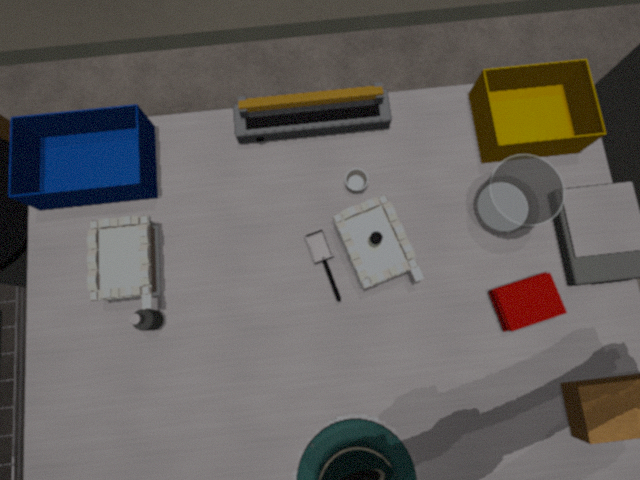

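View pics/side0.png

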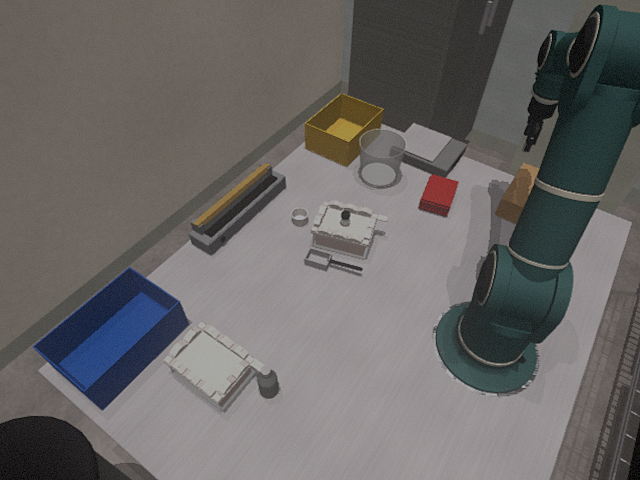

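```bash
cat >> h.py <<'E'
from scipy.optimize import minimize
TABS=[(-48,-59),(0,-59),(48,-59),(82.5,-24),(82.5,24)]
def height(x,y):   # coarse lid height model, mm (nan-free), box frame
    h=np.full(x.shape,82.);h[(abs(x)<73)&(abs(y)<49.5)]=76
    def tab(cx,cy,al,top):
        a,b=(x-cx,y-cy) if al else (y-cy,x-cx)
        m=(abs(a)<23)&(abs(b)<10);h[m]=(top-np.clip((abs(a)-7)*7/16,0,7))[m]
    for c in(-48,0,48): tab(c,59,1,92);tab(c,-59,1,97)
    for c in(-24,24): tab(-82.5,c,0,92);tab(82.5,c,0,97)
    out=(abs(x)>93.5)|(abs(y)>69);ear=(x<-90)&(x>-125.5)&(abs(y+59)<11)
    h[out]=0;h[ear&out]=80
    h[(abs(x)<20)&(abs(y)<20)]=np.nan
    return h
def fit(P,g=(.535,-.107,.29)):
    P=P[np.hypot(P[:,0]-g[0],P[:,1]-g[1])<.15]
    P=P[(P[:,2]>.055)&(P[:,2]<.11)]
    def loc(p):
        c,s=np.cos(p[2]),np.sin(p[2]);d=P[:,:2]-p[:2]
        return 1e3*(d@[c,s]),1e3*(d@[-s,c])
    def cost(p):
        x,y=loc(p);r=np.minimum(abs(height(x,y)-P[:,2]*1e3-p[3]*1e3),12);return np.nanmean(r)
    best=None
    for _ in range(3):
      for dy in(-.01,0,.01):
        for da in(-.05,0,.05):
            s=np.array([g[0],g[1]+dy,g[2]+da,0])
            r=minimize(cost,s,method="Nelder-Mead",options=dict(initial_simplex=s+np.vstack([np.zeros(4),np.diag([.008,.008,.05,.003])]),maxiter=300))
            if best is None or r.fun<best.fun:best=r
      g=best.x
    p=best.x;x,y=loc(p)
    print("fit",np.round(p,4),"cost",round(best.fun,2),len(P))
    for i,(a,b) in enumerate(TABS+[(-48,59),(0,59),(48,59),(-82.5,-24),(-82.5,24)]):
        L=i<3 or 5<=i<8;m=(abs(x-a)<(6 if L else 7))&(abs(y-b)<(7 if L else 6))
        print("tab",i,m.sum(),np.round(np.median(P[m,2])*1e3,1) if m.any() else "")
    return p
def targets(p):
    o=get_obs();from scipy.spatial.transform import Rotation as R
    Rt=R.from_rotvec(o["orientation"]);c,s=np.cos(p[2]),np.sin(p[2])
    ax=Rt.as_matrix();print("tcp",np.round(o["eef_pos"],4),"tool x",np.round(ax[:,0],4),"z",np.round(ax[:,2],4))
    # turn about tool z to align tool x to box x
    print("yaw tool",np.arctan2(ax[1,0],ax[0,0])*57.3,"box",p[2]*57.3,"force",np.round(o["force"],1))
    for n,(a,b) in dict(ear=(-115,-59),t0=TABS[0],t2=TABS[2],corner=(82.5,-59),t3=TABS[3],t4=TABS[4],centre=(0,0)).items():
        w=np.array([p[0]+(c*a-s*b)/1e3,p[1]+(s*a+c*b)/1e3,.091])
        print(n,np.round(w,4),"tool cm",np.round(ax.T@(w-o["eef_pos"])*100,2))
E
python3 - <<'E'
from h import *
d=np.load("pics/topd.npy")
p=fit(pts("top",d,d>0));targets(p)
d=np.load("pics/sided.npy")
fit(pts("side",d,d>0),p)
T=np.array(calibration("wrist")["world_from_camera"]);print(T.round(3),calibration("wrist")["K"][0])
E
```

```text
fit [ 5.358e-01 -1.056e-01  2.842e-01  3.000e-04] cost 2.41 4812
tab 0 30 98.3
tab 1 32 96.9
tab 2 30 95.9
tab 3 28 96.6
tab 4 31 97.5
tab 5 32 91.3
tab 6 32 92.1
tab 7 31 92.1
tab 8 34 91.6
tab 9 32 91.5
tcp [ 0.1684 -0.6019  0.2313] tool x [ 0.963   0.2694 -0.    ] z [-1.e-04  1.e-04 -1.e+00]
yaw tool 15.629702977369059 box 16.28404099066287 force [ 0.3 -0.1 -0.4]
ear [ 0.442  -0.1945  0.091 ] tool cm [ 37.32 -31.86  14.03]
t0 [ 0.5063 -0.1757  0.091 ] tool cm [ 44.02 -31.94  14.03]
t2 [ 0.5984 -0.1488  0.091 ] tool cm [ 53.62 -32.05  14.03]
corner [ 0.6316 -0.1391  0.091 ] tool cm [ 57.07 -32.09  14.03]
t3 [ 0.6217 -0.1055  0.091 ] tool cm [ 57.03 -35.59  14.03]
t4 [ 0.6083 -0.0594  0.091 ] tool cm [ 56.98 -40.39  14.03]
centre [ 0.5358 -0.1056  0.091 ] tool cm [ 48.75 -37.89  14.03]
fit [ 0.5325 -0.1066  0.2803  0.0006] cost 4.57 2229
tab 0 23 95.4
tab 1 20 91.3
tab 2 22 90.0
tab 3 11 94.9
tab 4 16 96.3
tab 5 27 89.8
tab 6 25 88.2
tab 7 29 85.3
tab 8 13 92.4
tab 9 16 91.9
[[ 0.269 -0.923 -0.273  0.238]
 [-0.963 -0.258 -0.075 -0.582]
 [-0.001  0.284 -0.959  0.375]
 [ 0.     0.     0.     1.   ]] [409.82333971   0.         320.5706847 ]
```

>>> arm_command:
  commands:
    - [[38,-34,0,0,0,-0.65,1],[38,-34,0,0,0,0.65,1],[38,-34,0,0,0,0.65,1],[38,-34,0,0,0,0.65,1],[38,-34,0,0,0,0.65,1],[38,-34,0,0,0,0.65,1],[38,-34,0,0,0,0.65,1],[38,-34,0,0,0,0.65,1],[38,-34,0,0,0,0.65,1],[38,-34,0,0,0,0.65,1],[38,-34,0,0,0,0.65,1],[38,-34,0,0,0,0.65,1]]

```text
clock: 2.0
eef_pos: [0.4436, -0.1704, 0.2314]
orientation: [-3.114, -0.415, -0.0]
force: [-0.7, -0.7, -0.5]
gripper_width: -0.0002
```

Run:
```python
from h import *
im,d=snapshot("wrist");cv2.imwrite("pics/w1.png",im[:,:,::-1]);P=pts("wrist",d,d>0)
p=fit(P,(.5358,-.1056,.284));targets(p);print("top-fit:");targets((.5358,-.1056,.2842))
```

```text
fit [ 5.336e-01 -1.072e-01  2.789e-01 -5.000e-04] cost 1.14 42981
tab 0 394 98.4
tab 1 460 98.0
tab 2 0 
tab 3 0 
tab 4 0 
tab 5 397 92.6
tab 6 466 92.5
tab 7 8 75.2
tab 8 342 92.5
tab 9 340 92.7
tcp [ 0.4428 -0.1719  0.2313] tool x [ 9.657e-01  2.596e-01 -2.000e-04] z [-2.e-04  0.e+00 -1.e+00]
yaw tool 15.047596649257331 box 15.979243586787435 force [0.  0.1 0.4]
ear [ 0.4393 -0.1955  0.091 ] tool cm [-0.95  2.19 14.03]
t0 [ 0.5037 -0.1771  0.091 ] tool cm [ 5.75  2.08 14.03]
t2 [ 0.596  -0.1507  0.091 ] tool cm [15.35  1.93 14.02]
corner [ 0.6292 -0.1412  0.091 ] tool cm [18.8   1.87 14.02]
t3 [ 0.6195 -0.1075  0.091 ] tool cm [18.74 -1.63 14.02]
t4 [ 0.6063 -0.0614  0.091 ] tool cm [18.66 -6.43 14.02]
centre [ 0.5336 -0.1072  0.091 ] tool cm [10.45 -3.89 14.03]
top-fit:
tcp [ 0.4428 -0.1719  0.2313] tool x [ 9.657e-01  2.596e-01 -2.000e-04] z [-2.e-04  0.e+00 -1.e+00]
yaw tool 15.047596649257331 box 16.28466 force [0.  0.1 0.4]
ear [ 0.442  -0.1945  0.091 ] tool cm [-0.66  2.16 14.03]
t0 [ 0.5063 -0.1757  0.091 ] tool cm [ 6.03  2.01 14.03]
t2 [ 0.5984 -0.1488  0.091 ] tool cm [15.63  1.81 14.02]
corner [ 0.6315 -0.1391  0.091 ] tool cm [19.08  1.73 14.02]
t3 [ 0.6217 -0.1055  0.091 ] tool cm [19.01 -1.77 14.02]
t4 [ 0.6083 -0.0594  0.091 ] tool cm [18.9  -6.57 14.02]
centre [ 0.5358 -0.1056  0.091 ] tool cm [10.71 -3.99 14.03]
```

View pics/w1.png

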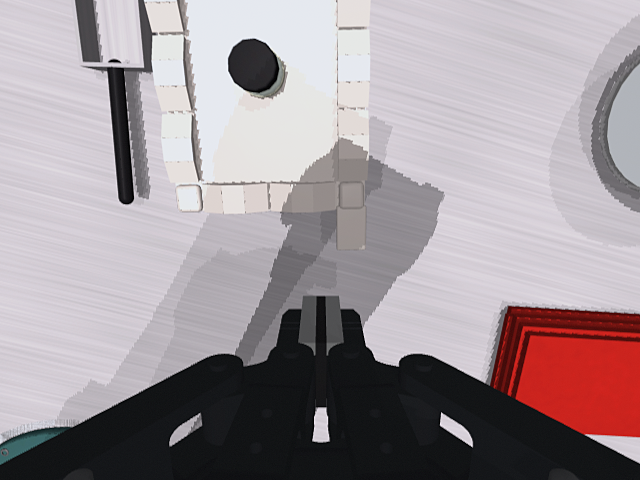

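>>> arm_command:
  commands:
    - [[-0.8,2.15,4,0,0,-1.1,1],[-0.8,2.15,8,0,0,-1.1,1],[-0.8,2.15,11,0,0,-1.1,1],[-0.8,2.15,13,0,0,-1.1,1],[-0.8,2.15,14,0,0,-1.1,1],[-0.8,2.15,14,0,0,-1.1,1],[-0.8,2.15,14,0,0,-1.1,1],[-0.8,2.15,14,0,0,-1.1,1]]

```text
clock: 2.85
eef_pos: [0.4411, -0.1954, 0.0924]
orientation: [3.11, 0.439, 0.002]
force: [0.3, -0.0, -0.3]
gripper_width: 0.0001
```

Run:
```python
from h import *
print(get_obs()["clock"]);targets((.5347,-.1064,.2815))
```

```text
2.85
tcp [ 0.4411 -0.1954  0.0924] tool x [0.961  0.2766 0.0012] z [ 1.5e-03 -9.0e-04 -1.0e+00]
yaw tool 16.060736596331736 box 16.129949999999997 force [ 0.3 -0.  -0.3]
ear [ 0.4406 -0.195   0.091 ] tool cm [-0.03 -0.05  0.14]
t0 [ 0.505  -0.1764  0.091 ] tool cm [ 6.67 -0.06  0.15]
t2 [ 0.5972 -0.1497  0.091 ] tool cm [16.27 -0.07  0.16]
corner [ 0.6303 -0.1402  0.091 ] tool cm [19.72 -0.07  0.16]
t3 [ 0.6206 -0.1065  0.091 ] tool cm [19.71 -3.57  0.16]
t4 [ 0.6073 -0.0604  0.091 ] tool cm [19.71 -8.37  0.15]
centre [ 0.5347 -0.1064  0.091 ] tool cm [11.46 -5.96  0.14]
```

>>> arm_command:
  commands:
    - [[0.6,-0.05,0.1,0,0,0,1],[1.2,-0.05,0.1,0,0,0,1],[1.8,-0.05,0.1,0,0,0,1],[2.4,-0.05,0.1,0,0,0,1],[3,-0.05,0.1,0,0,0,1],[3.6,-0.05,0.1,0,0,0,1],[4.2,-0.05,0.1,0,0,0,1],[4.8,-0.05,0.1,0,0,0,1],[5.4,-0.05,0.1,0,0,0,1],[6,-0.05,0.1,0,0,0,1],[6.6,-0.05,0.1,0,0,0,1],[6.7,-0.05,0.1,0,0,0,1]]

```text
clock: 4.05
eef_pos: [0.5058, -0.1754, 0.0903]
orientation: [-3.11, -0.44, -0.001]
force: [-0.4, -0.4, -0.0]
gripper_width: 0.0001
```

Run:
```python
from h import *
im,d=snapshot("top");np.save("pics/topd2.npy",d)
p=fit(pts("top",d,d>0),(.5358,-.1056,.284));targets((.5347,-.1064,.2815))
im,d=snapshot("wrist");cv2.imwrite("pics/w2.png",im[:,:,::-1]);fit(pts("wrist",d,d>0),(.5336,-.1072,.279))
```

```text
fit [ 5.370e-01 -1.049e-01  2.962e-01  3.000e-04] cost 2.38 4354
tab 0 0 
tab 1 23 96.7
tab 2 32 96.9
tab 3 33 96.2
tab 4 31 97.7
tab 5 30 91.5
tab 6 31 91.6
tab 7 28 92.2
tab 8 33 91.9
tab 9 32 92.3
tcp [ 0.5054 -0.1755  0.0903] tool x [9.607e-01 2.776e-01 4.000e-04] z [ 4.e-04  2.e-04 -1.e+00]
yaw tool 16.11539809905848 box 16.129949999999997 force [ 0.3 -0.   1.5]
ear [ 0.4406 -0.195   0.091 ] tool cm [-6.77  0.08 -0.08]
t0 [ 0.505  -0.1764  0.091 ] tool cm [-0.07  0.08 -0.07]
t2 [ 0.5972 -0.1497  0.091 ] tool cm [ 9.53  0.07 -0.07]
corner [ 0.6303 -0.1402  0.091 ] tool cm [12.98  0.07 -0.07]
t3 [ 0.6206 -0.1065  0.091 ] tool cm [12.98 -3.43 -0.07]
t4 [ 0.6073 -0.0604  0.091 ] tool cm [12.98 -8.23 -0.07]
centre [ 0.5347 -0.1064  0.091 ] tool cm [ 4.73 -5.82 -0.07]
fit [ 0.5354 -0.1052  0.3001 -0.0007] cost 1.64 119811
tab 0 41 99.8
tab 1 1486 98.2
tab 2 2008 97.1
tab 3 0 
tab 4 0 
tab 5 1253 92.5
tab 6 499 78.2
tab 7 184 75.6
tab 8 105 76.2
tab 9 799 92.5
```

View pics/w2.png

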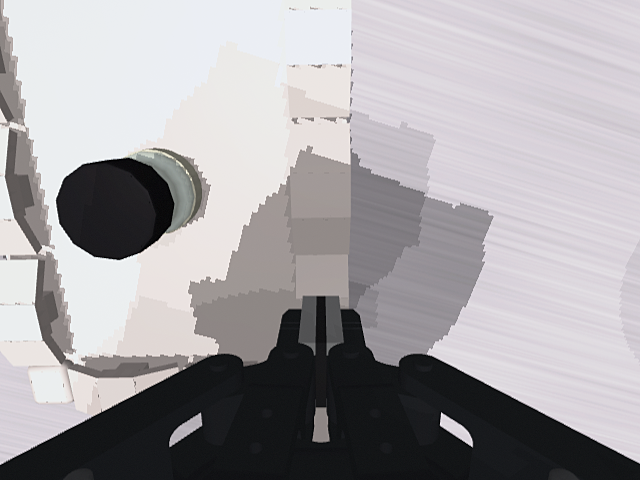

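>>> arm_command:
  commands:
    - [[0.5,0,0,0,0,0,1],[1,0,0,0,0,0,1],[1.5,0,0,0,0,0,1],[2,0,0,0,0,0,1],[2.5,0,0,0,0,0,1],[3,0,0,0,0,0,1],[3.5,-0.05,0,0,0,0,1],[4,-0.05,0,0,0,0,1],[4.5,-0.05,0,0,0,0,1],[4.8,-0.05,0,0,0,0,1],[5,-0.05,0,0,0,0,1],[5,-0.05,0,0,0,0,1]]

```text
clock: 5.35
eef_pos: [0.5529, -0.1614, 0.0903]
orientation: [-3.111, -0.44, -0.0]
force: [-0.2, -0.0, 0.4]
gripper_width: 0.0001
```

Run:
```python
from h import *
im,d=snapshot("top")
p=fit(pts("top",d,d>0),(.537,-.105,.296));targets(p)
```

```text
fit [ 5.367e-01 -1.050e-01  2.952e-01  5.000e-04] cost 2.55 4342
tab 0 29 90.0
tab 1 0 
tab 2 14 95.9
tab 3 30 95.6
tab 4 32 96.3
tab 5 32 91.7
tab 6 30 92.2
tab 7 31 92.3
tab 8 32 92.8
tab 9 34 91.2
tcp [ 0.5528 -0.1615  0.0903] tool x [9.609e-01 2.771e-01 1.000e-04] z [ 1.e-04  1.e-04 -1.e+00]
yaw tool 16.085937477415985 box 16.91743300157403 force [ 0.1 -0.4 -0.6]
ear [ 0.4439 -0.1949  0.091 ] tool cm [-11.39   0.19  -0.07]
t0 [ 0.508  -0.1754  0.091 ] tool cm [-4.69  0.1  -0.07]
t2 [ 0.5998 -0.1474  0.091 ] tool cm [ 4.91 -0.04 -0.07]
corner [ 0.6328 -0.1374  0.091 ] tool cm [ 8.36 -0.09 -0.07]
t3 [ 0.6227 -0.1039  0.091 ] tool cm [ 8.31 -3.59 -0.07]
t4 [ 0.6087 -0.058   0.091 ] tool cm [ 8.24 -8.39 -0.07]
centre [ 0.5367 -0.105   0.091 ] tool cm [ 0.02 -5.87 -0.07]
```

>>> arm_command:
  commands:
    - [[0.5,0,0,0,0,0,1],[1,0,0,0,0,0,1],[1.5,0,0,0,0,0,1],[2,0,0,0,0,0,1],[2.5,0,0,0,0,0,1],[3,-0.05,0,0,0,0,1],[3.5,-0.05,0,0,0,0,1],[4,-0.05,0,0,0,0,1],[4.5,-0.05,0,0,0,0,1],[5,-0.05,0,0,0,0,1],[5.2,-0.05,0,0,0,0,1],[5.2,-0.05,0,0,0,0,1]]

```text
clock: 6.6
eef_pos: [0.6028, -0.1464, 0.0902]
orientation: [-3.11, -0.44, -0.0]
force: [-0.3, 0.3, 0.6]
gripper_width: 0.0
```

Run:
```python
from h import *
im,d=snapshot("top")
p=fit(pts("top",d,d>0),(.537,-.105,.296));targets(p)
```

```text
fit [ 0.5371 -0.105   0.2952  0.0006] cost 2.76 4332
tab 0 29 89.5
tab 1 29 90.4
tab 2 9 94.6
tab 3 8 96.0
tab 4 32 97.2
tab 5 30 91.0
tab 6 28 92.0
tab 7 30 91.5
tab 8 30 91.3
tab 9 31 91.4
tcp [ 0.6026 -0.1466  0.0902] tool x [0.9609 0.2771 0.    ] z [ 0.e+00  1.e-04 -1.e+00]
yaw tool 16.08612076016009 box 16.917298149442434 force [-0.5 -0.7 -0.1]
ear [ 0.4442 -0.1949  0.091 ] tool cm [-16.56   0.26  -0.08]
t0 [ 0.5083 -0.1754  0.091 ] tool cm [-9.86  0.16 -0.08]
t2 [ 0.6002 -0.1475  0.091 ] tool cm [-0.26  0.02 -0.08]
corner [ 0.6332 -0.1374  0.091 ] tool cm [ 3.19 -0.03 -0.08]
t3 [ 0.623 -0.104  0.091] tool cm [ 3.14 -3.53 -0.08]
t4 [ 0.6091 -0.058   0.091 ] tool cm [ 3.07 -8.33 -0.08]
centre [ 0.5371 -0.105   0.091 ] tool cm [-5.14 -5.81 -0.08]
```

>>> arm_command:
  commands:
    - [[0.6,0,0,0,0,0,1],[1.2,0,0,0,0,0,1],[1.8,0,0,0,0,0,1],[2.4,0,0,0,0,0,1],[3.1,0,0,0,0,0,1],[3.1,-0.5,0,0,0,0,1],[3.1,-1,0,0,0,0,1],[3.1,-1.6,0,0,0,0,1],[3.1,-2.2,0,0,0,0,1],[3.1,-2.8,0,0,0,0,1],[3.1,-3.4,0,0,0,0,1],[3.1,-3.6,0,0,0,0,1]]

```text
clock: 7.85
eef_pos: [0.6221, -0.1023, 0.0903]
orientation: [-3.11, -0.441, 0.0]
force: [0.4, -1.1, 0.8]
gripper_width: -0.0001
```

Run:
```python
from h import *
im,d=snapshot("top")
p=fit(pts("top",d,d>0),(.537,-.105,.296));targets(p)
```

```text
fit [ 5.371e-01 -1.046e-01  3.025e-01  4.000e-04] cost 2.36 3013
tab 0 0 
tab 1 0 
tab 2 0 
tab 3 0 
tab 4 31 97.6
tab 5 32 92.4
tab 6 31 92.3
tab 7 31 91.5
tab 8 0 
tab 9 34 91.9
tcp [ 0.6221 -0.1023  0.0903] tool x [ 9.606e-01  2.779e-01 -1.000e-04] z [-3.e-04  5.e-04 -1.e+00]
yaw tool 16.137076694548345 box 17.333024941402478 force [-0.2  1.6  1.2]
ear [ 0.4449 -0.1952  0.091 ] tool cm [-19.61   3.99  -0.07]
t0 [ 0.5088 -0.1752  0.091 ] tool cm [-12.91   3.85  -0.07]
t2 [ 0.6005 -0.1466  0.091 ] tool cm [-3.31  3.65 -0.07]
corner [ 0.6334 -0.1363  0.091 ] tool cm [ 0.14  3.58 -0.07]
t3 [ 0.623  -0.1029  0.091 ] tool cm [ 0.07  0.08 -0.07]
t4 [ 0.6087 -0.0571  0.091 ] tool cm [-0.03 -4.72 -0.06]
centre [ 0.5371 -0.1046  0.091 ] tool cm [-8.23 -2.15 -0.07]
```

>>> arm_command:
  commands:
    - [[0,-0.6,0,0,0,0,1],[0,-1.2,0,0,0,0,1],[0,-1.8,0,0,0,0,1],[0,-2.4,0,0,0,0,1],[0,-3,0,0,0,0,1],[0,-3.6,0,0,0,0,1],[0,-4.2,0,0,0,0,1],[0,-4.7,0,0,0,0,1],[0,-5,0,0,0,0,1],[0,-5,0,0,0,0,1],[0,-5,-2,0,0,0,1],[0,-5,-6,0,0,0,1]]

```text
clock: 9.1
eef_pos: [0.6067, -0.0553, 0.1483]
orientation: [-3.109, -0.439, 0.008]
force: [0.3, -0.1, 0.8]
gripper_width: 0.0001
```

>>> arm_command:
  commands:
    - [[0,0,-5,0,0,0,1],[0,0,-10,0,0,0,1],[-5,0,-14,0,0,0,1],[-10,0,-16,0,0,0,1],[-15,0,-16,0,0,0,1],[-20,0,-16,0,0,0,1],[-20,0,-16,0,0,0,1],[-20,0,-16,0,0,0,1]]

```text
clock: 9.9
eef_pos: [0.4147, -0.1117, 0.3108]
orientation: [3.11, 0.436, 0.001]
force: [-0.4, 0.1, 1.1]
gripper_width: -0.0001
```

Run:
```python
from h import *
o=get_obs();print(o["clock"],o["eef_pos"])
im,d=snapshot("top");cv2.imwrite("pics/t3.png",im[:,:,::-1])
p=fit(pts("top",d,d>0),(.537,-.105,.3))
im,d=snapshot("wrist");cv2.imwrite("pics/w3.png",im[:,:,::-1]);fit(pts("wrist",d,d>0),p[:3])
```

```text
9.9 [ 0.41467839 -0.11169461  0.31080229]
fit [ 0.5372 -0.1043  0.3041  0.0007] cost 2.89 3425
tab 0 0 
tab 1 0 
tab 2 30 90.4
tab 3 29 90.2
tab 4 29 89.6
tab 5 33 91.5
tab 6 30 92.0
tab 7 30 92.6
tab 8 0 
tab 9 24 92.3
fit [ 5.362e-01 -1.035e-01  3.073e-01 -2.000e-04] cost 1.84 28889
tab 0 238 90.3
tab 1 271 90.2
tab 2 120 90.3
tab 3 0 
tab 4 0 
tab 5 237 92.4
tab 6 268 92.3
tab 7 185 92.4
tab 8 229 92.3
tab 9 224 92.5
```

View pics/w3.png

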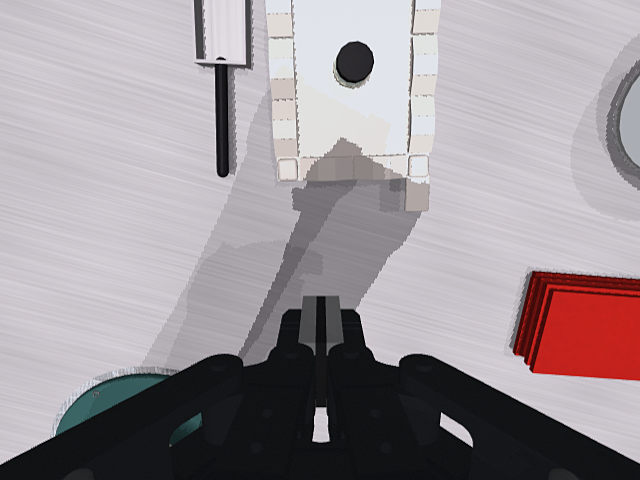

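The wrist picture shows the lid with its jar standing near (355,62), the scoop and cartons untouched, and the gripper clear. All five tabs now sit at about 90 mm, against 92 mm for the shut ones, so I'm handing in.

```bash
python3 -c "from station import *;finish_job()"
```

```text
the job is handed in; nothing more can be done
```

All five tabs are pressed, and the job is handed in. I ran the shut fingertips along the row at about 90 mm height. They started just above the pull ear, went along the long side, round the corner and along the short side, then lifted clear.

- **Tabs:** In the last depth readings the five tabs stand at about 89.6–90.4 mm. The tabs that were already shut read about 92 mm, so the pressed ones are slightly lower, which is allowed.
- **Box:** It moved about 2–3 mm and turned about 1° (the wrist camera alone suggests 1.6°). The fitted height offset stayed under 1 mm, so it stands flat.
- **Jar and other things:** The jar, scoop and cartons look undisturbed in the last wrist picture. I did not measure the other items again.
- **Force and time:** The force readings I took between strokes stayed under about 2 N. The clock was about 10 s at the end.
- **Camera disagreement:** The top and wrist cameras differed by about 2–3 mm on the box position at the start and about 1 mm at the end. The side camera fitted poorly, so I did not use it. The arm hid tabs 0 and 1 from the top camera at the end, and the wrist camera could not see tabs 3 and 4. Each tab was therefore checked by at least one camera, and the third tab by both.

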